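# Lock the loaded tray into its spring-catch lane

### The job

Put the red tray away in its storage lane: press the long spring bar of the catch down with your fingertips in the free stretch just behind the tray and, keeping the bar held down, push the tray along the lane over the catch tooth until it is fully home against the end stop. Then let go and move clear, so that the catch springs up again and locks the tray in. Only push: do not lift or tip the tray or the weight standing in it, and leave the other things lying around the lane alone.

Things in the scene. Friction and masses are not known exactly. Their poses are not given: they have to be found in the camera images.
- lane: Fixed storage lane on the bench, 300 x 104 mm: two aluminium deck strips between low green side rails. x axis: the way the tray is pushed in (lane spans x = -210 to +90 mm); z up. Origin: on the bench, on the centre line, under the catch tooth. Deck top 22 mm above the bench; rails 36 mm high, 84 mm apart inside. Its place and direction differ each time.
- lane_end (a point): Centre of the end stop's inner face: a fixed green cross plate, 50 mm high, at the far end of the lane (lane x = +76 mm); this point is 42 mm above the bench. With the tray home its front touches here.
- catch (a joint): Spring catch, one rigid steel piece (bar and tooth) in mid-lane that moves straight up and down: 0 when up (free), 0.014 m when fully pressed down. 3 to 4 N starts it down, about 7 N holds it fully down; it springs up when let go. It can be pressed anywhere along the bar. The tray clears the tooth only while it is pressed more than 8 mm.
- bar_top (a point): Point on the top face of the catch's flat spring bar, on its centre line at lane x = -150 mm; moves down with it. The bar is 36 mm wide and runs from lane x = -190 to +6 mm, between the tray's skids; its free stretch sticks out behind the tray. Bar top 38 mm above the bench when up, 24 mm when fully down.
- tooth_top (a point): Centre of the top edge of the catch tooth, which stands across the bar at lane x = -4 to +4 mm, its top 50 mm above the bench when up. Moves with the bar.
- tray: Loose shallow red plastic tray, 100 long (along the lane) x 80 wide x 50 mm high, about 0.5 kg, on two skids in the lane, 2 mm play to each rail. Origin: centre of its underside, on the deck; x axis the way it is pushed. Starts with its front 14 to 40 mm before the tooth's centre; home against the end stop its origin is at lane x = +26 mm.
- tray_rear (a point): Centre of the tray's flat rear wall, the face to push (tray x = -50 mm); the wall runs from 30 to 50 mm above the deck; this point is 40 mm above it.
- rear_rib (a point): Lower rear edge of the tray's rear cross rib (tray x = -15 mm). Ribs under the tray at tray x = +40 to +50 and -15 to -5 mm, undersides 20 mm above the deck, run into the tooth unless the catch is down; elsewhere the underside is hollow (30 mm), so a catch let go half-way stops the rear rib. Home, this edge is 7 mm past the tooth.
- load: Loose steel test weight with a knob, 32 mm diameter, 40 mm high, 0.4 kg, standing in the front half of the tray (floor 34 mm above the deck, behind it a divider 46 mm high above the deck). Origin: centre of its underside. It rides along and is not to be handled.
- weight_a: Loose brass test weight, 36 mm diameter, 48 mm high, beside the lane. Origin at its underside. Leave alone.
- weight_b: Loose brass test weight, 28 mm diameter, 36 mm high, on the other side of the lane. Origin at its underside. Leave alone.
- tape: Loose cardboard ring, 84 mm diameter, 24 mm high, lying flat. Leave alone.
- driver: Screwdriver, 170 mm long, lying by the lane. Leave alone.
- carton: Small carton, 70 x 50 x 35 mm, lying by the lane. Leave alone.
- jar: Jar, 56 mm diameter, 70 mm high, standing on the bench. Leave alone.
There are look-alikes about, which are no part of the job. Several things have the shape of the tray; the one meant has the colours described above.

How it is judged:
On the way, in this order (a step that is already met when the one before it is completed fails the run):
1. the catch is pressed down by the fingers while the tray is still in front of the tooth (value of joint catch above 0.0085 m and contact force between the fingers and catch above 0.5 N and x of tray in the frame of lane below -0.05 m), for 0.1 s.
2. the tray is over the tooth with the fingers still holding the catch down (value of joint catch above 0.0075 m and contact force between the fingers and catch above 0.5 N and x of tray in the frame of lane between -0.03 and 0.019 m), for 0.1 s.
At the end, for the whole second after the job is handed in: The tray is home against the end stop (within 4.5 mm), flat on the deck and at rest, the catch is up again behind its rear rib (within 2 mm of fully up), and the weight stands upright in the tray (x of tray in the frame of lane above 0.0215 m and value of joint catch below 0.002 m and linear speed of each of tray, load below 0.01 m/s and angle between tray's own z axis and vertical below 0.05 rad and height (world z) of tray below 0.025 m and horizontal distance between load and tray below 0.05 m and z of load in the frame of tray below 0.038 m and angle between load's own z axis and vertical below 0.1 rad); the robot touches nothing.
It fails at once if the tray is lifted (6 mm) or tipped (0.15 rad) (height (world z) of tray above 0.028 m or angle between tray's own z axis and vertical above 0.15 rad).
It fails at once if the weight is lifted (10 mm) or tipped in the tray (z of load in the frame of tray above 0.044 m or angle between load's own z axis and vertical above 0.3 rad).
It fails at once if one of the other things is moved by more than 15 mm (distance of any of weight_a, weight_b, tape, driver, carton, jar from where it was at the start of the episode above 0.015 m).
It also fails if it takes over 38 s, if anything falls off the work surface, if the arm or the gripper's body presses on something with over 40 N, if the wrist force passes 120 N, or if a joint passes its speed limit or range.

### The arm

A 7-joint arm with a two-finger parallel gripper is mounted at the origin on the work surface. World frame = base frame: x ahead of the robot, y to its left, z up, the work surface at z = 0. Lengths are in m, angles in rad, forces in N, time in s.
With the tool pointing down it reaches from about 0.425 to 1.025 m from the base axis. Payload 9.4 kg.
Tool frame: the origin (TCP) lies at the very end of the fingers, on their centre line; the grasp point (between the pads) lies robot.grip_point_offset behind it (robot.grip_point_offset is the distance from the TCP to the grasp point, in m); z points along the fingers, y is the direction in which the jaws open and shut (so a half turn about z gives the same grasp; the last joint's range is limited). The gripper opens to 93 mm and grips with 3 to 60 N. Pads are 15 mm wide; open, the fingers measure 128 mm over their backs; the gripper's body (75 mm by 188 mm) begins 65 mm behind the grasp point.
Start: joints at [1.15, 0.599, -0.003, 1.599, 0.002, 0.943, -0.08], TCP at [0.244, -0.683, 0.219] pointing down, gripper open.
Joint ranges: [-2.57, 2.57], [-0.35, 1.97], [-1.29, 1.29], [0.11, 2.56], [-1.05, 4.19], [0.11, 1.86], [-2.63, 2.63]. Speed limits (rad/s): [2.22, 2.22, 3.01, 3.01, 3.14, 3.14, 3.14].

### API

Orientations are given as a rotation vector (axis times angle).
In Python, from rig import sensors, viewer, ticket, robot gives the robot as it stands.
- The arm moves only by the shell command python3 -m jog 'ROWS'. ROWS is JSON, a list of rows, each a list of 7 numbers: the shift along the tool's x, y, z in m, then the turn, a rotation vector about the tool's x, y, z in rad, then the closure, from -1 (fully open) to 1 (shut), so that 0 is half open. A call has exactly 5 rows; each row is the pose to reach, as a shift and turn from the pose commanded when the call began, along the tool's axes at that moment; what a row does not reach only later rows make up. A row lasts 1/8 s, in which the tool goes at most 62.5 mm and 10.7 degrees, less where a joint would pass 70% of its speed; a pose out of reach is approached as far as the arm can. A call with a gripper value outside its range is refused whole. The fingers move at their own pace and stop on an object; the grip force is fixed at half the most. Time passes only in rows, so rows that repeat a pose let the fingers close, or fill a call up. It gives the time, the measured TCP pose, the force and the opening at its end, in the units of the state.
- sensors.get_obs(): the state, without advancing time (a new reading comes with each control period).
- viewer.get_image(name): name is "scene" or "top"; returns a dict with "image" (384x512x3 uint8, red, green, blue), "z_map" (384x512 float32, m along the optical axis (not along the pixel's ray), 0 where there is no reading), "intrinsics" (3x3 intrinsics, pixels), "R" (3x3) and "t" (3): a world point X has camera coordinates R X + t. Camera axes: x right, y down, z forward; pixel columns grow to the right and rows downward; lengths in m; the calibration is good to about 2 mm. A picture is of the moment at which its call begins.
- ticket.finish_job(): hands the job in, once; it reports no verdict.
Trained networks look in a picture, given as the dict that the camera call returned (one of the last four; its "shot" number tells which), for a name from the list of things; names that differ only in an ending like _2 or _b are one class to them, and where a whole thing is asked for, a point or a joint stands for the part that bears it (a point fixed in the world has none). Each returns a list of dicts, best first, with "confidence" (0 to 1); they miss things now and then, are a little off and sometimes report something else, mostly with a low value. They report only what shows in the picture. A call takes as long as a camera call. They do not tell look-alikes from the thing itself.
- viewer.outline_of(picture, thing): "pixels" (384x512 bool, what is visible of it) and "bbox" ([left, top, right, bottom] in pixels, round what is visible of it).
The state is a dict: "time_s": time; "joint_positions": joint angles; "qd": joint speeds; "joint_efforts": joint torques, N m; "tcp_pos": TCP position; "ee_rot": TCP orientation; "contact_force": force on the tool from outside, world axes, zero at the start; "wrist_torque": the same for the moment, N m; "opening": finger opening in m.
Only numpy, scipy, OpenCV 4.12 (cv2) and the standard library are available. Lean on these libraries where they do the work, as an engineer would, in place of code of your own. Each camera call takes 0.05 s, during which the arm holds its last target.

## Working session

There is one attempt and no reset: what is moved stays moved. The work goes in short steps, Python scripts to look and compute and a shell command to move; the robot and the scene stay as the last step left them, time stands still between calls to the robot, and variables do not carry over. Pictures are saved under pics/ and viewed, and the job is handed in when it is done.

```bash
mkdir -p pics; ls; python3 - <<'E'
from rig import sensors, viewer, ticket, robot
import cv2,numpy as np
print(sensors.get_obs()); print(robot.grip_point_offset)
for n in("scene","top"):
    p=viewer.get_image(n); cv2.imwrite(f"pics/{n}0.png",p["image"][:,:,::-1]); print(n,p["intrinsics"],p["R"],p["t"])
    np.savez(f"{n}0.npz",**{k:p[k] for k in("image","z_map","intrinsics","R","t")})
    for t in("tray","catch","lane","load"):
        for r in viewer.outline_of(p,t)[:4]: print(t,r["confidence"],r["bbox"])
E
```

```text
pics
{'time_s': 0.0, 'joint_positions': array([ 1.15030852,  0.60011505, -0.00252111,  1.6001362 ,  0.0018372 ,
        0.94290959, -0.07980767]), 'qd': array([ 0.00099064, -0.00209069, -0.00186246, -0.00285781,  0.00093103,
        0.00249616, -0.00074536]), 'joint_efforts': array([ 7.08156276e-04, -7.65066576e+01,  1.49653807e+00, -2.52354312e+01,
       -5.25984785e-02,  1.68534735e-02,  1.48971753e-04]), 'tcp_pos': array([ 0.24415724, -0.68212334,  0.21776533]), 'ee_rot': array([-3.09379979e+00, -5.37192583e-01,  7.05663101e-04]), 'contact_force': array([0.45192521, 0.39878328, 0.95251091]), 'wrist_torque': array([ 0.04530231,  0.02405789, -0.02574323]), 'opening': 0.09291058706353697}
0.0188
scene [[418.93394188   0.         257.8827297 ]
 [  0.         418.93394188 195.42706651]
 [  0.           0.           1.        ]] [[-0.50384221  0.8636852  -0.01381692]
 [ 0.74159389  0.42430597 -0.51961807]
 [-0.44292384 -0.27205206 -0.85428692]] [ 0.16441569 -0.3884688   1.28493351]
tray 0.89 [172.7, 80.1, 213.5, 117.9]
tray 0.79 [179.2, 153.7, 237.0, 202.5]
tray 0.63 [98.4, 129.5, 153.3, 175.2]
tray 0.63 [282.6, 219.0, 340.8, 279.2]
catch 0.92 [170.9, 155.9, 234.4, 200.0]
catch 0.52 [375.4, 211.4, 406.0, 248.7]
catch 0.24 [202.7, 128.2, 233.6, 155.3]
lane 0.82 [155.5, 143.0, 277.1, 233.4]
load 0.59 [206.8, 170.6, 216.2, 185.4]
top [[407.41856269   0.         252.59702737]
 [  0.         407.41856269 190.75480226]
 [  0.           0.           1.        ]] [[ 0.09174173 -0.99576409 -0.00610981]
 [-0.97286363 -0.08831966 -0.21385976]
 [ 0.21241425  0.02556388 -0.97684527]] [0.05986794 0.55680873 0.91057447]
tray 0.83 [287.3, 192.2, 335.8, 233.8]
tray 0.68 [279.3, 200.3, 364.5, 223.8]
tray 0.62 [165.8, 163.6, 215.0, 209.5]
tray 0.61 [358.3, 282.6, 423.3, 342.0]
catch 0.55 [275.5, 200.4, 360.6, 228.7]
lane 0.66 [242.3, 180.2, 370.2, 244.7]
load 0.63 [301.2, 199.5, 313.4, 213.5]
```

```bash
python3 - <<'E'
import cv2
a=cv2.imread("pics/scene0.png");b=cv2.imread("pics/top0.png")
cv2.imwrite("pics/s0c.png",cv2.resize(a[110:250,130:300],None,fx=4.4,fy=4.2))
cv2.imwrite("pics/t0c.png",cv2.resize(b[160:270,220:390],None,fx=4.7,fy=4.7))
E
```

```text
(no output)
```

View pics/scene0.png

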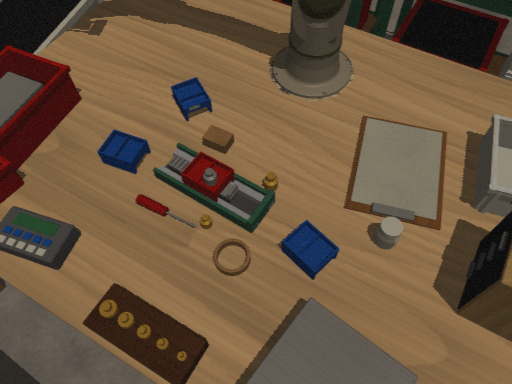

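View pics/top0.png

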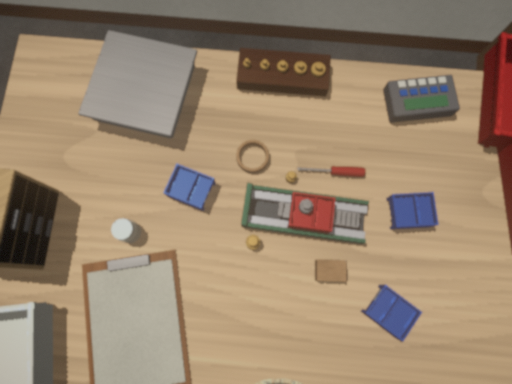

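View pics/s0c.png

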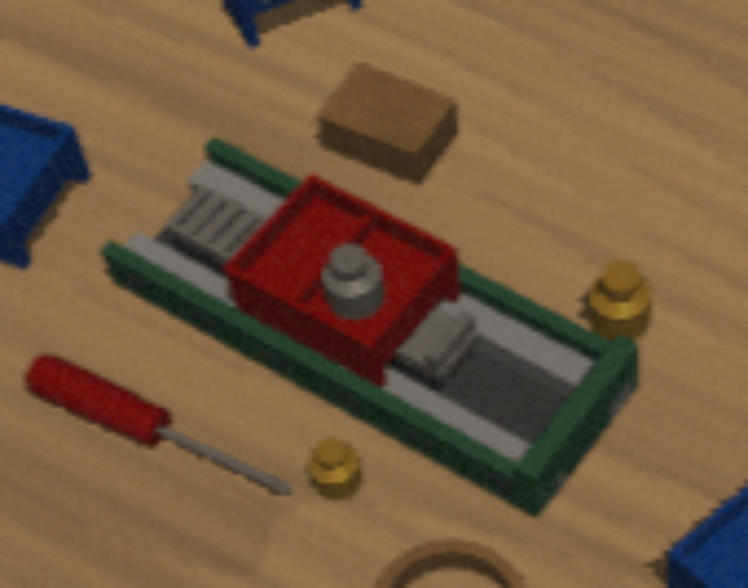

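View pics/t0c.png

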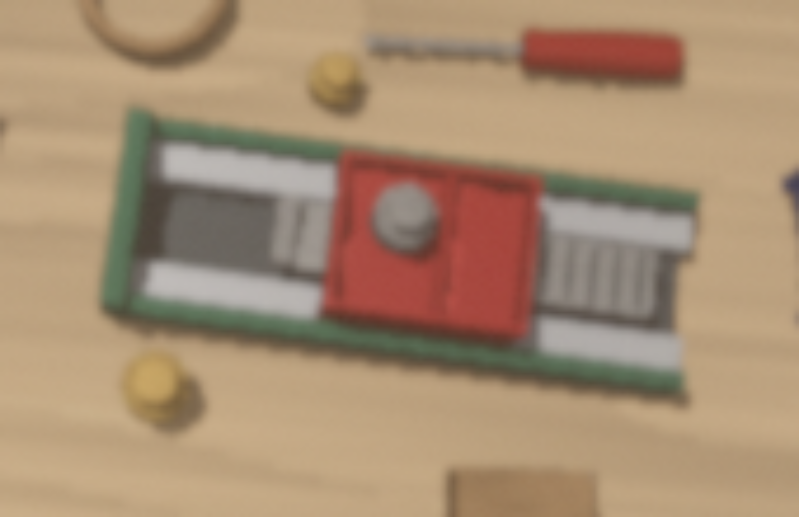

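The top view shows the lane at about px 242–368, 182–243. The end stop is at the left, the red tray at about (312, 213) and the free bar at about (350, 217). Next I'll fit poses from the depth map.

```bash
cat > h.py <<'E'
import cv2,numpy as np
def world(p):
    K,R,t,z=p["intrinsics"],p["R"],p["t"],p["z_map"].astype(float)
    v,u=np.mgrid[:384,:512]
    c=np.stack([(u-K[0,2])/K[0,0]*z,(v-K[1,2])/K[1,1]*z,z],-1)
    W=(c-t)@R; W[z==0]=np.nan
    return W
def fit(p):
    W=world(p); h=cv2.cvtColor(p["image"],cv2.COLOR_RGB2HSV)
    near=(np.abs(W[...,0]-LX)<.22)&(np.abs(W[...,1]-LY)<.22)
    g=near&(h[...,0]>45)&(h[...,0]<90)&(h[...,1]>80)
    r=near&((h[...,0]<8)|(h[...,0]>172))&(h[...,1]>120)
    return W,g,r
LX,LY=0.6,0
E
python3 - <<'E'
import numpy as np,cv2,h
for n in("scene","top"):
    p=dict(np.load(n+"0.npz")); W=h.world(p)
    c={"scene":(180,212),"top":(213,312)}[n]
    print(n,"tray px",W[c])
    h.LX,h.LY=W[c][:2]
    W,g,r=h.fit(p)
    rail=W[g&(W[...,2]>.031)&(W[...,2]<.04)]
    stop=W[g&(W[...,2]>.045)&(W[...,2]<.055)]
    allg=W[g&(W[...,2]>.028)]
    rt=W[r&(W[...,2]>.066)&(W[...,2]<.078)]
    bench=W[(np.abs(W[...,0]-h.LX)<.2)&(np.abs(W[...,1]-h.LY)<.2)&(np.abs(W[...,2])<.012)]
    print("bench z",np.median(bench[:,2]),"railz",np.median(rail[:,2]))
    for nm,q in(("rail",rail),("allg",allg),("stop",stop),("tray",rt)):
        (cx,cy),(w,hh),a=cv2.minAreaRect(q[:,:2].astype(np.float32)*1000)
        print(nm,len(q),np.round((cx,cy,w,hh,a),1))
E
```

```text
scene tray px [ 0.53056826 -0.00474897  0.07565779]
bench z -0.0018359560997037393 railz 0.033972352378497994
rail 615 [514.4 -19.5 297.4 105.3  87.1]
allg 942 [513.8 -19.5 297.3 106.2  87. ]
stop 202 [521.6 121.5  14.1 103.4  87.4]
tray 296 [513.1 -33.5 102.3  81.6  87.4]
top tray px [ 0.50921587 -0.03443073  0.05529766]
bench z -4.2024954892740576e-06 railz nan
rail 0 [0. 0. 0. 0. 0.]
allg 0 [0. 0. 0. 0. 0.]
stop 0 [0. 0. 0. 0. 0.]
tray 309 [511.1 -31.7 100.5  79.2  87.1]
  return _methods._mean(a, axis=axis, dtype=dtype,
  ret = ret.dtype.type(ret / rcount)
```

```bash
python3 - <<'E'
import numpy as np,cv2,h
p=dict(np.load("top0.npz")); W=h.world(p);h.LX,h.LY=.511,-.02
hs=cv2.cvtColor(p["image"],cv2.COLOR_RGB2HSV)
print(hs[186,255],hs[210,247],hs[200,243],hs[238,330],W[210,247],W[238,330])
near=(np.abs(W[...,0]-.515)<.09)&(np.abs(W[...,1]+.02)<.2)
I=p["image"].astype(int)
g=near&(I[...,1]>I[...,0]+15)&(I[...,1]>I[...,2]+5)
for nm,lo,hi in(("rail",.031,.041),("allg",.028,.06),("stop",.045,.056)):
    q=W[g&(W[...,2]>lo)&(W[...,2]<hi)]
    if len(q)<5: print(nm,len(q));continue
    print(nm,len(q),np.median(q[:,2]),np.round(cv2.minAreaRect(q[:,:2].astype(np.float32)*1000)[0:3],1) if 0 else cv2.minAreaRect(q[:,:2].astype(np.float32)*1000))
# height profile along lane
d=np.array([np.cos(np.radians(87.1)),np.sin(np.radians(87.1))]);n=np.array([d[1],-d[0]])
for nm in("top","scene"):
    W=h.world(dict(np.load(nm+"0.npz")))
    o=np.array([.5155,0.0405]) 
    X=(W[...,:2]-o)@d;Y=(W[...,:2]-o)@n
    print(nm,[(x,round(float(np.nanmedian(W[...,2][(abs(X*1000-x)<3)&(abs(Y)<.012)]))*1000,1) if 0 else round(float(np.nanmedian(W[...,2][(abs(X*1000-x)<3)&(abs(Y)<.012)])*1000),1)) for x in range(-220,110,6)])
E
```

```text
[ 46  58 118] [ 55  56 109] [ 18  81 180] [38 56 86] [0.50315714 0.11955996 0.05092085] [ 0.45720888 -0.08447055  0.02846766]
rail 315 0.03622965097158348 ((510.4029541015625, -25.696533203125), (275.8907165527344, 98.62770080566406), 86.96713256835938)
allg 466 0.03715976052124045 ((510.81439208984375, -18.470169067382812), (290.4518737792969, 98.81082153320312), 86.9153060913086)
stop 150 0.049891203974612046 ((518.4624633789062, 121.90144348144531), (9.28146743774414, 98.64363098144531), 86.9041519165039)
top [(-220, -0.7), (-214, -0.3), (-208, 2.2), (-202, 2.8), (-196, 2.9), (-190, 37.5), (-184, 38.7), (-178, 38.4), (-172, 37.8), (-166, 37.4), (-160, 38.2), (-154, 38.3), (-148, 38.4), (-142, 38.2), (-136, 38.4), (-130, 38.1), (-124, 70.0), (-118, 61.8), (-112, 55.8), (-106, 55.9), (-100, 55.4), (-94, 55.9), (-88, 55.9), (-82, 57.6), (-76, 61.1), (-70, 57.9), (-64, 79.6), (-58, 84.4), (-52, 80.6), (-46, 76.9), (-40, 57.2), (-34, 55.8), (-28, 57.1), (-22, 58.5), (-16, 37.9), (-10, 37.0), (-4, 49.3), (2, 49.2), (8, 3.4), (14, 2.7), (20, 2.9), (26, 2.8), (32, 2.6), (38, 3.2), (44, 2.5), (50, 2.3), (56, 3.9), (62, 3.3), (68, 2.5), (74, 5.0), (80, 49.9), (86, 49.9), (92, 1.4), (98, 0.1), (104, 0.6)]
  return np.nanmean(a, axis, out=out, keepdims=keepdims)
```

```bash
cat >> h.py <<'E'
from scipy.spatial.transform import Rotation as Ro
A=np.radians(87.0); O=np.array([.5155,.0405])
d=np.array([np.cos(A),np.sin(A)]); nl=np.array([-d[1],d[0]])
RT=np.column_stack([[d[0],d[1],0],[d[1],-d[0],0],[0,0,-1]])
def lane(x,y,z): return np.r_[O+d*x+nl*y,z]
def rel(o,tgt,RTg=RT):
    R=Ro.from_rotvec(o["ee_rot"])
    return np.r_[R.inv().apply(tgt-o["tcp_pos"]),(R.inv()*Ro.from_matrix(RTg)).as_rotvec()]
def st(o):
    v=o["tcp_pos"][:2]-O
    print("t",round(o["time_s"],2),"lane xyz mm",np.round(1000*np.r_[v@d,v@nl,o["tcp_pos"][2]],1),"rot err",np.round(rel(o,o["tcp_pos"])[3:],3),"F",np.round(o["contact_force"],1),"open",round(o["opening"],4))
E
python3 - <<'E'
import h,numpy as np
from rig import sensors
o=sensors.get_obs();h.st(o);print(np.round(h.rel(o,h.lane(-.143,0,.15)),4))
W=h.world(dict(np.load("top0.npz")))
m=(W[...,2]>.09)
q=W[m&(W[...,1]<-.05)];print(q.min(0),q.max(0))
E
```

```text
t 0.5 lane xyz mm [-736.2  232.9  218.6] rot err [-0.     0.    -1.175] F [-0.3 -0.1 -0.4] open 0.0929
[ 4.4380e-01 -4.5740e-01  6.8600e-02 -1.0000e-04  0.0000e+00 -1.1746e+00]
[ 0.73127512 -0.49779487  0.09000633] [ 1.00594843 -0.44786633  0.09378541]
```

```bash
python3 -m jog '[[0.04,-0.041,0,0,0,-0.12,1],[0.08,-0.082,0,0,0,-0.24,1],[0.12,-0.123,0,0,0,-0.36,1],[0.16,-0.164,0,0,0,-0.48,1],[0.2,-0.205,0,0,0,-0.6,1]]'; python3 - <<'E'
import h,numpy as np
from rig import sensors
o=sensors.get_obs();h.st(o);print(np.round(h.rel(o,h.lane(-.143,0,.15)),4))
E
```

```text
time_s: 1.12
tcp_pos: [0.3642, -0.4206, 0.219]
ee_rot: [2.795, 1.433, 0.0]
contact_force: [0.9, 0.0, 0.2]
opening: 0.0477
t 1.12 lane xyz mm [-468.4  126.9  219. ] rot err [ 0.001  0.    -0.571] F [0.9 0.  0.2] open 0.0477
[ 3.424e-01 -6.900e-02  6.880e-02  7.000e-04  4.000e-04 -5.708e-01]
```

```bash
python3 -m jog '[[0.058,-0.012,0,0,0,-0.115,1],[0.116,-0.024,0.01,0,0,-0.23,1],[0.174,-0.035,0.02,0,0,-0.345,1],[0.232,-0.047,0.03,0,0,-0.46,1],[0.29,-0.059,0.04,0,0,-0.57,1]]'; python3 - <<'E'
import h,numpy as np
from rig import sensors
o=sensors.get_obs();h.st(o);print(np.round(h.rel(o,h.lane(-.143,0,.10)),4))
E
```

```text
time_s: 1.75
tcp_pos: [0.4867, -0.1511, 0.1787]
ee_rot: [2.28, 2.16, 0.001]
contact_force: [0.9, -0.6, 0.9]
opening: 0.0011
t 1.75 lane xyz mm [-192.9   18.7  178.7] rot err [ 0.001  0.    -0.001] F [ 0.9 -0.6  0.9] open 0.0011
[ 0.0499  0.0185  0.0787  0.001   0.0003 -0.0014]
```

```bash
python3 -m jog '[[0.025,0.01,0.02,0,0,0,1],[0.048,0.0185,0.05,0,0,0,1],[0.048,0.0185,0.08,0,0,0,1],[0.048,0.0185,0.1,0,0,0,1],[0.048,0.0185,0.1,0,0,0,1]]'; python3 - <<'E'
import h,numpy as np,cv2
from rig import sensors,viewer
o=sensors.get_obs();h.st(o)
for n in("scene","top"):
    p=viewer.get_image(n); np.savez(f"{n}1.npz",**{k:p[k] for k in("image","z_map","intrinsics","R","t")})
    im=p["image"][:,:,::-1]
    c=im[100:250,130:300] if n=="scene" else im[160:270,220:390]
    cv2.imwrite(f"pics/{n}1.png",cv2.resize(c,None,fx=4,fy=4))
E
```

```text
time_s: 2.38
tcp_pos: [0.5065, -0.1056, 0.0776]
ee_rot: [-2.282, -2.157, 0.002]
contact_force: [-0.3, -0.3, 0.7]
opening: 0.0005
t 2.38 lane xyz mm [-146.3    1.3   77.6] rot err [-0.002 -0.    -0.004] F [-0.3 -0.3  0.7] open 0.0005
```

View pics/scene1.png

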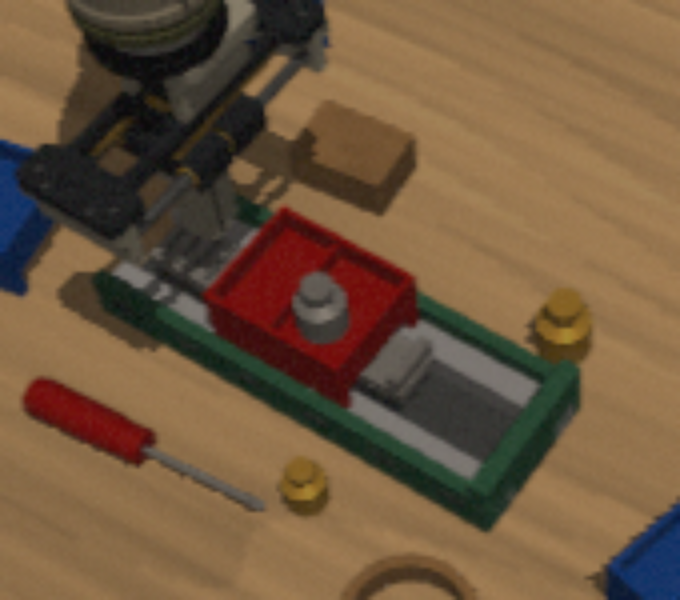

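View pics/top1.png

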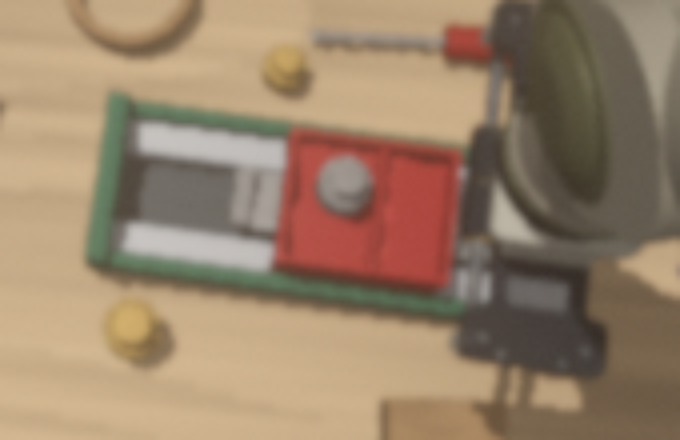

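The fingers (scene crop around (205, 210)) are over the bar just behind the tray. Nothing else is near them, so I'll go down.

```bash
python3 -m jog '[[0.001,0.001,0.015,0,0,0.004,1],[0.001,0.001,0.03,0,0,0.004,1],[0.001,0.001,0.036,0,0,0.004,1],[0.001,0.001,0.042,0,0,0.004,1],[0.001,0.001,0.046,0,0,0.004,1]]'; python3 - <<'E'
import h
from rig import sensors
h.st(sensors.get_obs())
E
```

```text
time_s: 3.1
tcp_pos: [0.5079, -0.1048, 0.0324]
ee_rot: [-2.288, -2.153, 0.001]
contact_force: [-2.1, 0.9, 5.6]
opening: 0.0007
t 3.1 lane xyz mm [-145.5   -0.    32.4] rot err [-0.001  0.    -0.008] F [-2.1  0.9  5.6] open 0.0007
```

```bash
python3 -m jog '[[0,0,0.003,0,0,0,1],[0,0,0.005,0,0,0,1],[0,0,0.007,0,0,0,1],[0,0,0.008,0,0,0,1],[0,0,0.008,0,0,0,1]]'; python3 - <<'E'
import h
from rig import sensors
h.st(sensors.get_obs())
E
```

```text
time_s: 3.72
tcp_pos: [0.5079, -0.1049, 0.0248]
ee_rot: [-2.288, -2.153, 0.0]
contact_force: [-2.5, -0.8, 6.1]
opening: 0.0006
t 3.73 lane xyz mm [-145.6   -0.    24.8] rot err [-0.     0.    -0.009] F [-2.5 -0.8  6.1] open 0.0006
```

```bash
python3 -m jog '[[0.003,0,0,0,0,0.008,1],[0.007,0,0,0,0,0.008,1],[0.011,0,0,0,0,0.008,1],[0.014,0,0,0,0,0.008,1],[0.018,0,0,0,0,0.008,1]]'; python3 - <<'E'
import h
from rig import sensors
h.st(sensors.get_obs())
E
```

```text
time_s: 4.35
tcp_pos: [0.5095, -0.0895, 0.0251]
ee_rot: [2.298, 2.139, -0.003]
contact_force: [-0.4, -10.5, 6.5]
opening: 0.0004
t 4.35 lane xyz mm [-130.1   -0.8   25.1] rot err [ 0.001  0.003 -0.019] F [ -0.4 -10.5   6.5] open 0.0004
```

```bash
python3 -m jog '[[0.004,0,0.0003,0,0,-0.008,1],[0.008,0,0.0005,0,0,-0.016,1],[0.012,0,0.0005,0,0,-0.018,1],[0.017,0,0.0005,0,0,-0.018,1],[0.022,0,0.0005,0,0,-0.018,1]]'; python3 - <<'E'
import h,numpy as np,cv2
from rig import sensors,viewer
o=sensors.get_obs();h.st(o)
for n in("scene",):
    p=viewer.get_image(n)
    cv2.imwrite(f"pics/{n}2.png",cv2.resize(p["image"][100:250,130:300,::-1],None,fx=4,fy=4))
    h.LX,h.LY=.513,-.01
    W,g,r=h.fit(p); q=W[r&(W[...,2]>.066)&(W[...,2]<.078)]
    print(cv2.minAreaRect(q[:,:2].astype(np.float32)*1000))
E
```

```text
time_s: 4.97
tcp_pos: [0.5112, -0.0685, 0.025]
ee_rot: [2.279, 2.157, -0.003]
contact_force: [-0.2, -12.5, 12.1]
opening: 0.0006
t 4.97 lane xyz mm [-109.1   -1.4   25. ] rot err [ 0.001  0.004 -0.002] F [ -0.2 -12.5  12.1] open 0.0006
((514.772705078125, -9.119491577148438), (101.78016662597656, 81.59121704101562), 86.76239013671875)
```

View pics/scene2.png

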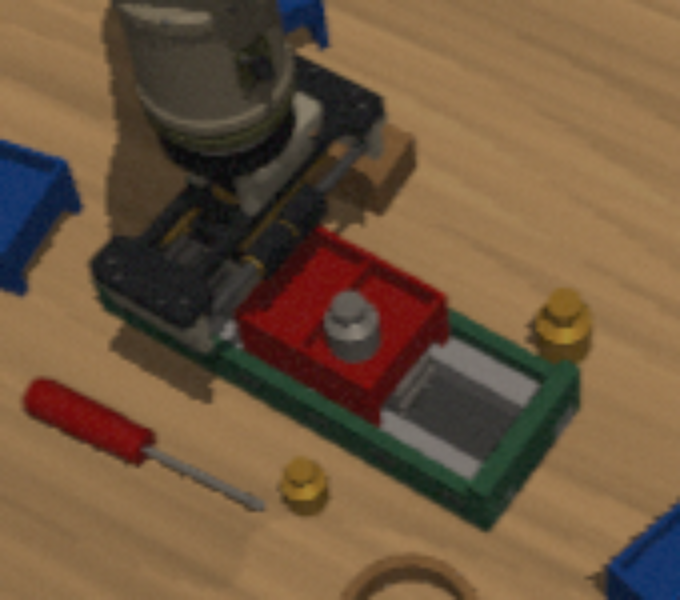

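The tray has moved square to about lane x = -51 mm, and the tooth is down in front of it (crop about (415, 390)). I'll keep pushing.

```bash
python3 -m jog '[[0.005,-0.0005,0,0,0,0,1],[0.01,-0.001,0,0,0,0,1],[0.015,-0.0015,0,0,0,0,1],[0.02,-0.0015,0,0,0,0,1],[0.025,-0.0015,0,0,0,0,1]]'; python3 - <<'E'
import h
from rig import sensors
h.st(sensors.get_obs())
E
```

```text
time_s: 5.65
tcp_pos: [0.5111, -0.0434, 0.025]
ee_rot: [2.279, 2.157, -0.003]
contact_force: [-0.3, -11.8, 12.1]
opening: 0.0005
t 5.65 lane xyz mm [-84.  -0.  25.] rot err [ 0.001  0.004 -0.003] F [ -0.3 -11.8  12.1] open 0.0005
```

```bash
python3 -m jog '[[0.005,0,0,0,0,0,1],[0.01,0,0,0,0,0,1],[0.015,0,0,0,0,0,1],[0.02,0,0,0,0,0,1],[0.025,0,0,0,0,0,1]]'; python3 - <<'E'
import h
from rig import sensors
h.st(sensors.get_obs())
E
```

```text
time_s: 6.28
tcp_pos: [0.5122, -0.0186, 0.025]
ee_rot: [2.279, 2.157, -0.004]
contact_force: [-0.7, -12.2, 13.1]
opening: 0.0001
t 6.28 lane xyz mm [-59.2   0.2  25. ] rot err [ 0.001  0.004 -0.003] F [ -0.7 -12.2  13.1] open 0.0001
```

```bash
python3 -m jog '[[0.005,0,0,0,0,0,1],[0.01,0,0,0,0,0,1],[0.014,0,0,0,0,0,1],[0.018,0,0,0,0,0,1],[0.021,0,0,0,0,0,1]]'; python3 - <<'E'
import h
from rig import sensors
h.st(sensors.get_obs())
E
```

```text
time_s: 6.9
tcp_pos: [0.5132, 0.0024, 0.0249]
ee_rot: [2.279, 2.158, -0.004]
contact_force: [0.3, -13.1, 13.3]
opening: 0.0003
t 6.9 lane xyz mm [-38.2   0.3  24.9] rot err [ 0.001  0.004 -0.002] F [  0.3 -13.1  13.3] open 0.0003
```

```bash
python3 -m jog '[[0.002,0,0,0,0,0,1],[0.004,0,0,0,0,0,1],[0.006,0,0,0,0,0,1],[0.0075,0,0,0,0,0,1],[0.0085,0,0,0,0,0,1]]'; python3 - <<'E'
import h,numpy as np,cv2
from rig import sensors,viewer
o=sensors.get_obs();h.st(o)
for n in("scene","top"):
    p=viewer.get_image(n)
    c=p["image"][100:250,130:300,::-1] if n=="scene" else p["image"][160:270,220:390,::-1]
    cv2.imwrite(f"pics/{n}3.png",cv2.resize(c,None,fx=4,fy=4))
    h.LX,h.LY=.515,.06
    W,g,r=h.fit(p); q=W[r&(W[...,2]>.066)&(W[...,2]<.078)]
    print(n,cv2.minAreaRect(q[:,:2].astype(np.float32)*1000))
E
```

```text
time_s: 7.52
tcp_pos: [0.5133, 0.0054, 0.025]
ee_rot: [2.283, 2.15, -0.012]
contact_force: [3.0, -33.2, 14.6]
opening: -0.0001
t 7.53 lane xyz mm [-35.1   0.3  25. ] rot err [-0.001  0.01  -0.008] F [  3.  -33.2  14.6] open -0.0001
scene ((516.3756103515625, 64.66609191894531), (101.18238067626953, 82.20369720458984), 87.8285903930664)
top ((515.591796875, 76.57171630859375), (77.4891128540039, 79.19127655029297), 87.00080108642578)
```

View pics/scene3.png

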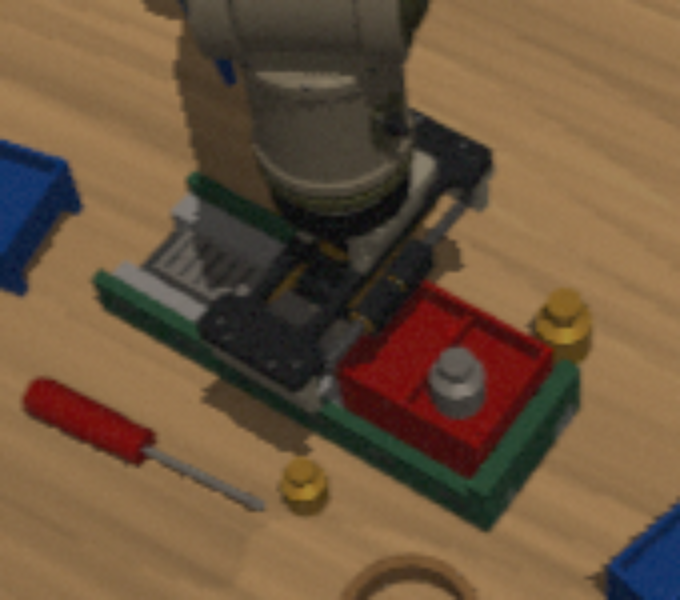

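Force rose from 13 to 33 N and the tray front is against the green end plate (crop about (510, 410)), so the tray is home. I'll back off along the bar while still holding it down, then lift.

```bash
python3 -m jog '[[-0.004,0,0,0,0,0,1],[-0.009,0,0,0,0,0,1],[-0.014,0,0,0,0,0,1],[-0.02,0,0,0,0,0,1],[-0.025,0,0,0,0,0,1]]'; python3 - <<'E'
import h
from rig import sensors
h.st(sensors.get_obs())
E
python3 -m jog '[[0,0,-0.004,0,0,0,1],[0,0,-0.01,0,0,0,1],[0,0,-0.02,0,0,0,1],[-0.01,0,-0.06,0,0,0,1],[-0.02,0,-0.1,0,0,0,1]]'; python3 - <<'E'
import h
from rig import sensors
h.st(sensors.get_obs())
E
```

```text
time_s: 8.25
tcp_pos: [0.5133, -0.0092, 0.0247]
ee_rot: [2.276, 2.165, 0.005]
contact_force: [0.0, 3.7, 7.3]
opening: 0.0004
t 8.25 lane xyz mm [-49.7  -0.4  24.7] rot err [ 0.003 -0.002  0.003] F [0.  3.7 7.3] open 0.0004
time_s: 8.88
tcp_pos: [0.5101, -0.0309, 0.1251]
ee_rot: [-2.276, -2.163, 0.003]
contact_force: [0.3, -0.1, -0.6]
opening: 0.0004
t 8.88 lane xyz mm [-71.6   1.7 125.1] rot err [-0.002  0.     0.002] F [ 0.3 -0.1 -0.6] open 0.0004
```

```bash
python3 -m jog '[[-0.05,0,-0.03,0,0,0,1],[-0.11,0,-0.05,0,0,0,1],[-0.17,0,-0.07,0,0,0,1],[-0.22,0,-0.08,0,0,0,1],[-0.22,0,-0.08,0,0,0,1]]'; python3 - <<'E'
import h,numpy as np,cv2
from rig import sensors,viewer
o=sensors.get_obs();h.st(o)
for n in("scene","top"):
    p=viewer.get_image(n)
    c=p["image"][100:250,130:300,::-1] if n=="scene" else p["image"][160:270,220:390,::-1]
    cv2.imwrite(f"pics/{n}4.png",cv2.resize(c,None,fx=4,fy=4))
    h.LX,h.LY=.515,.06
    W,g,r=h.fit(p); q=W[r&(W[...,2]>.066)&(W[...,2]<.078)]
    print(n,cv2.minAreaRect(q[:,:2].astype(np.float32)*1000),np.median(q[:,2]))
    X=(W[...,:2]-h.O)@h.d;Y=(W[...,:2]-h.O)@h.nl
    print([(x,round(float(np.nanmedian(W[...,2][(abs(X*1000-x)<3)&(abs(Y)<.012)])*1000),1)) for x in list(range(-186,-20,12))+list(range(56,98,4))])
E
```

```text
time_s: 9.5
tcp_pos: [0.4983, -0.2551, 0.2048]
ee_rot: [2.284, 2.154, -0.002]
contact_force: [-0.2, 0.7, -0.5]
opening: 0.0006
t 9.5 lane xyz mm [-296.1    1.7  204.8] rot err [ 0.     0.002 -0.006] F [-0.2  0.7 -0.5] open 0.0006
scene ((516.5699462890625, 64.56886291503906), (100.89458465576172, 83.06163787841797), 87.17073059082031) 0.06949506933231578
[(-186, 35.8), (-174, 35.9), (-162, 36.1), (-150, 35.2), (-138, 35.6), (-126, 35.8), (-114, 35.7), (-102, 35.8), (-90, 35.8), (-78, 35.8), (-66, 35.8), (-54, 36.0), (-42, 37.1), (-30, nan), (56, 55.5), (60, 53.4), (64, 53.5), (68, 69.9), (72, 64.7), (76, 53.1), (80, 48.5), (84, 47.9), (88, 23.2), (92, -2.4), (96, -2.4)]
top ((515.0132446289062, 65.78070068359375), (99.31270599365234, 79.17305755615234), 87.21268463134766) 0.07123187210495914
[(-186, 38.4), (-174, 37.8), (-162, 37.7), (-150, 37.8), (-138, 37.7), (-126, 37.8), (-114, 37.7), (-102, 38.3), (-90, 38.4), (-78, 38.5), (-66, 38.9), (-54, 37.1), (-42, 38.2), (-30, 38.0), (56, 57.0), (60, 55.9), (64, 55.6), (68, 56.1), (72, 70.3), (76, 68.0), (80, 50.0), (84, 49.9), (88, 49.4), (92, 1.8), (96, -0.0)]
  return np.nanmean(a, axis, out=out, keepdims=keepdims)
```

View pics/scene4.png

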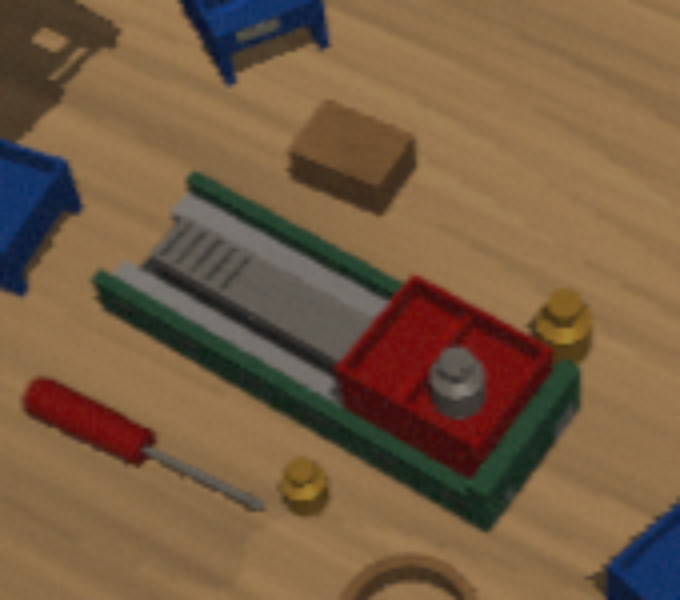

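View pics/top4.png

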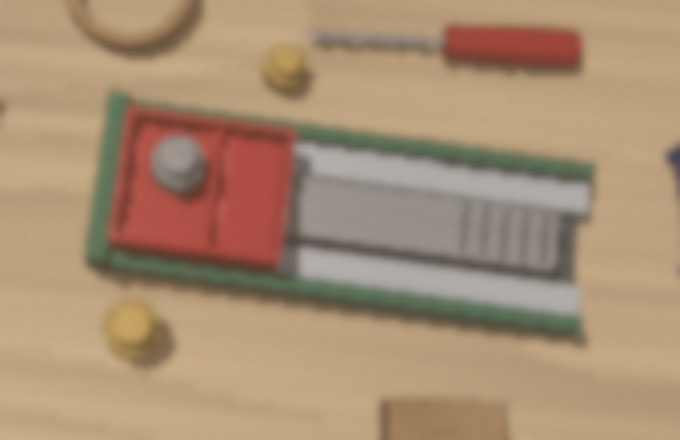

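The tray sits tight against the end stop, with the weight upright at top crop (180, 165). The bar is back at its up height (top view 38 mm), and the neighbouring things have not moved. I'm handing the job in.

```bash
python3 -c "
from rig import ticket; print(ticket.finish_job())"
```

```text
the job is handed in; nothing more can be done
None
```

The red tray is home against the end stop with the catch sprung up behind it, and I handed the job in at about 9.6 s; no verdict is reported.

With the gripper closed, I pressed the bar down about 13 mm just behind the tray. I kept it held while pushing the tray over the tooth, until the push force rose from 13 to 33 N at the end stop. I then slid back along the bar, lifted off and moved clear.

**Last checks:**
- **Tray:** it measured lane x of about +24 mm in the scene view and +25 mm in the top view, where home is +26 mm. The difference is within the 2 mm calibration. Both pictures show the front against the plate and the tray flat.
- **Catch:** the bar top read about 38 mm in the top view, which is fully up. The scene view read 36 mm, but that camera reads about 2 mm low everywhere, including on the bare bench.
- **Weight and surroundings:** the weight stands upright in the tray. The two brass weights, driver and carton look unmoved by eye in both views; the tape shows only partly in the crops, and I did not check the jar again.
- **Contact:** the gripper is about 270 mm from the tray, and the remaining force reading is below 1 N.

One slip: I turned the wrist by about 0.01 rad the wrong way on the first push, and corrected it on the next move. It had no visible effect.

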